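# Unstack the fossils into their fitted trays

### The arm

A 6-joint arm with a two-finger parallel gripper is mounted at the origin on the work surface. World frame = base frame: x ahead of the robot, y to its left, z up, the work surface at z = 0. Lengths are in mm, angles in rad, forces in N, time in s.
With the tool pointing down it reaches from about 350 to 950 mm from the base axis. Payload 17.4 kg.
Tool frame: the origin (TCP) lies at the very end of the fingers, on their centre line; the grasp point (between the pads) lies 19 mm behind it; z points along the fingers, y is the line along which they close (so a half turn about z gives the same grasp; the last joint's range is limited). The gripper opens to 93 mm and grips with 3 to 60 N. Pads are 15 mm wide; open, the fingers measure 128 mm over their backs; the gripper's body (75 mm by 188 mm) begins 65 mm behind the grasp point.
Start: joints at [-1.145, 0.116, 1.442, -0, 1.584, -0.038], TCP at [301.953, -603.702, 218.646] pointing down, gripper open.
Joint ranges: [-2.83, 2.83], [-0.83, 2.19], [0.07, 2.5], [-1.14, 4.28], [0.01, 3], [-2.97, 2.97]. Speed limits (rad/s): [1.89, 1.89, 2.22, 3.14, 3.14, 3.14].

### API

Orientations are given as a unit quaternion [x, y, z, w].
In Python, from cell import telemetry, cams, ticket gives the robot as it stands.
- The arm moves only by the shell command python3 -m jog 'ROWS' [OPENING]. ROWS is JSON, a list that holds one entry, the list of rows, each a list of 6 numbers: the shift along the tool's x, y, z in m, then the turn, a rotation vector about the tool's x, y, z in degrees. A call has exactly 10 rows; each row is the pose to reach, as a shift and turn from the pose commanded when the call began, along the tool's axes at that moment; what a row does not reach only later rows make up. A row lasts 1/12 s, in which the tool goes at most 41.7 mm and 7.16 degrees, less where a joint would pass 70% of its speed; a pose out of reach is approached as far as the arm can. A call with a gripper value outside its range is refused whole. OPENING is the opening, from 0 (shut) to 1 (fully open), set as the call begins (- or left out, the last holds). The fingers move at their own pace and stop on an object; the grip force is fixed at half the most. Time passes only in rows, so rows that repeat a pose let the fingers close, or fill a call up. It gives the time, the measured TCP pose, the force, the opening and the grip force at its end, in the units of the state.
- telemetry.sense(): the state, without advancing time (a new reading comes with each control period).
- cams.grab_frame(name): name is "side" or "top" or "wrist"; returns the picture (420x560x3 uint8, red, green, blue); there is no depth.
- cams.get_calibration(name): a dict with "fovy" (degrees; the focal length in pixels is half the picture's height over the tangent of half this angle, whatever the lens; pixels are square), "cx", "cy" (the principal point, pixels), "rvec" (rotation vector, rad) and "tvec" (3), from world to camera coordinates, as OpenCV has them. Camera axes: x right, y down, z forward; pixel columns grow to the right and rows downward; lengths in mm; the calibration is good to about 2 mm. A picture is of the moment at which its call begins: read the wrist's pose just before it. get_calibration takes no time and is no camera call; for the wrist camera it gives the pose at the moment of the call.
- ticket.hand_in(): hands the job in; it is judged then, once.
The state is a dict: "clock": time; "joint_pos": joint angles; "joint_vel": joint speeds; "joint_torque": joint torques, N m; "eef_pos": TCP position; "tcp_rot": TCP orientation; "wrist_force": force on the tool from outside, world axes, zero at the start; "torque": the same for the moment, N m; "finger_gap": finger opening in mm; "finger_force": force on a finger pad.
Only numpy, scipy, OpenCV 4.12 (cv2) and the standard library are available. Lean on these libraries where they do the work, as an engineer would, in place of code of your own. Each camera call takes 0.05 s, during which the arm holds its last target. There are 200 camera calls.

### The job

Four fossils have been left piled on one another on the collection bench. Take the pile apart and lay each fossil flat on the foam inside the rim of the empty tray made for its shape: the rectangular slab in the oblong tray, the long oval nodule in the oval tray, the round ammonite in the round tray and the little vertebra, standing on its end, in the small square tray. They are brittle, so set them down instead of dropping them, tip none of them over, and leave them all lying there on their own.

Things in the scene. Friction and masses are not known exactly. Their poses are not given: they have to be found in the camera images.
- fish_slab: Bottom of the pile, standing on the bench: rectangular buff stone slab with a fish skeleton on its flat top, 136 (x) x 56 (y) x 30 mm high, about 0.5 kg. Origin: centre of the underside; x along its length, z up. Only its ends show under the pile.
- fern_nodule: Second from the bottom, lying on the fish slab: long oval (straight sides, half-round ends) buff stone with a fern leaf on its flat top, 100 (x) x 54 (y) x 28 mm high, about 0.3 kg; the straight sides are the middle 46 mm. Origin: centre of the underside; x along its length, z up.
- ammonite_disc: Third, lying on the fern nodule: round buff stone disc with a dark spiral on its flat top, 60 mm across, 28 mm high, about 0.17 kg. Origin: centre of the underside; z up; it may have any yaw.
- vertebra: Top of the pile: small brown fossil vertebra standing on end on the ammonite disc, a spool 30 mm across and 30 mm high (waist 25 mm across), about 50 g, with a blade 7 mm thick sticking out to 26 mm from the axis at +x and a stub 9 mm thick to 19 mm at -x, both at mid-height; its two sides along y are free to grip. Origin: centre of the spool's lower end; z up; it may have any yaw.
- oblong_tray: Rectangular tray for the fish slab, 158 (x) x 78 (y) mm inside the rim. Fixed to the bench. Grey foam floor with a white rim all round, 5 mm thick: floor top 3 mm and rim top 8 mm above the bench.  Origin: centre of the underside, on the bench; z up, x along its length.
- oval_tray: Oval tray (straight sides, half-round ends) for the fern nodule, 120 (x) x 74 (y) mm inside the rim. Fixed to the bench. Grey foam floor with a white rim all round, 5 mm thick: floor top 3 mm and rim top 8 mm above the bench.  Origin: centre of the underside, on the bench; z up, x along its length.
- round_tray: Round tray for the ammonite disc, 81 mm across inside the rim. Fixed to the bench. Grey foam floor with a white rim all round, 5 mm thick: floor top 3 mm and rim top 8 mm above the bench.  Origin: centre of the underside, on the bench; z up.
- square_tray: Small square tray for the vertebra, 50 x 50 mm inside the rim; the vertebra's blade may reach out over the rim. Fixed to the bench. Grey foam floor with a white rim all round, 5 mm thick: floor top 3 mm and rim top 8 mm above the bench.  Origin: centre of the underside, on the bench; z up, x and y along its sides.

How it is judged:
By the outcome, as a careful person would: the job done as asked, in the order asked, and still so for the second after the job is handed in, with the robot touching nothing.
It also fails if it takes over 126 s, if anything falls off the work surface, if the arm or the gripper's body presses on something with over 40 N, if the wrist force passes 120 N, or if a joint passes its speed limit or range.

## Working session

There is one attempt and no reset: what is moved stays moved. The work goes in short steps, Python scripts to look and compute and a shell command to move; the robot and the scene stay as the last step left them, time stands still between calls to the robot, and variables do not carry over. Pictures are saved under pics/ and viewed, at most 14 in all, crops included, and the job is handed in when it is done.

```bash
ls; mkdir -p pics
python3 - <<'E'
from cell import telemetry,cams
import cv2,numpy as np
print(telemetry.sense())
for n in ["top","side"]:
    c=cams.get_calibration(n);print(n,c)
    cv2.imwrite(f"pics/{n}0.png",cams.grab_frame(n)[:,:,::-1])
E
```

```text
pics
{'clock': 0.0, 'joint_pos': array([-1.14481393e+00,  1.16474120e-01,  1.44224631e+00, -1.11433436e-05,
        1.58397209e+00, -3.77983986e-02]), 'joint_vel': array([ 0.00074002, -0.0006622 ,  0.00063457, -0.00025707,  0.00162177,
        0.00091397]), 'joint_torque': array([ 1.25339957e-03, -7.21270823e+01, -6.22606444e+01,  7.79908570e-02,
        2.40458065e-02, -9.97262237e-05]), 'eef_pos': array([ 301.86064672, -603.52928696,  217.92494498]), 'tcp_rot': array([ 9.73233557e-01,  2.29817627e-01, -1.11534951e-04, -5.38530644e-04]), 'wrist_force': array([ 0.4426791 , -0.51525915, -0.17140659]), 'torque': array([ 0.00342682, -0.06201445, -0.07698338]), 'finger_force': 0.0, 'finger_gap': 92.76179534314136}
top {'fovy': 54.18322419983936, 'cx': 283.21504823222966, 'cy': 211.9582133501476, 'rvec': array([ 2.13308925, -2.14726409,  0.20659535]), 'tvec': array([  -3.66577982,  558.61881031, 1093.71561954])}
side {'fovy': 53.19563787599984, 'cx': 274.784877278867, 'cy': 208.85052741503864, 'rvec': array([ 0.60245444, -2.70542995,  1.11182947]), 'tvec': array([494.81310672, 235.80851865, 905.30592618])}
```

View pics/top0.png

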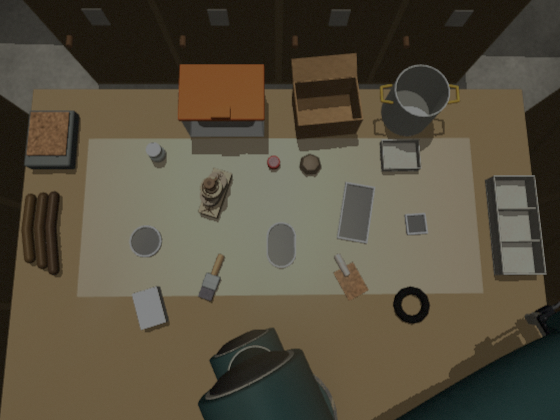

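View pics/side0.png

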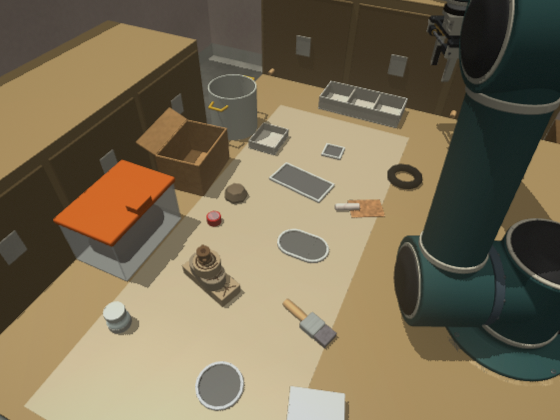

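The top view shows the pile at about (213,192) and the trays: round (146,241), oval (281,245), oblong (356,213) and square (416,224).

```bash
cat > h.py <<'E'
import numpy as np,cv2
from scipy.spatial.transform import Rotation as R
from cell import telemetry,cams
def K(c):
    f=210/np.tan(np.radians(c["fovy"]/2)); return np.array([[f,0,c["cx"]],[0,f,c["cy"]],[0,0,1]])
def plane(c,uv,z):
    uv=np.atleast_2d(np.float64(uv)); M=R.from_rotvec(c["rvec"]).as_matrix()
    d=np.c_[uv,np.ones(len(uv))]@np.linalg.inv(K(c)).T@M
    o=-M.T@c["tvec"]; return (o+d*((z-o[2])/d[:,2])[:,None])[:,:2]
def proj(c,P):
    return cv2.projectPoints(np.float64(P).reshape(-1,1,3),c["rvec"],np.float64(c["tvec"]),K(c),None)[0].reshape(-1,2)
def move(x,y,z,yaw=None):
    """shift (m, tool axes) to a TCP target, and turn (deg) so tool y axis has world yaw (mod 180), pointing down"""
    s=telemetry.sense(); r=R.from_quat(s["tcp_rot"])
    d=r.inv().apply(np.array([x,y,z])-s["eef_pos"])/1000
    ty=r.apply([0,1,0]); cur=np.degrees(np.arctan2(ty[1],ty[0]))
    if yaw is None: yaw=cur
    dy=(yaw-cur+90)%180-90
    yv=np.array([np.cos(np.radians(cur+dy)),np.sin(np.radians(cur+dy)),0]); zv=np.array([0,0,-1.])
    T=R.from_matrix(np.c_[np.cross(yv,zv),yv,zv])
    print("shift",d.round(4),"rot",np.degrees((r.inv()*T).as_rotvec()).round(2),"cur yaw",round(cur,1),"j6",s["joint_pos"][5].round(2),"pos",s["eef_pos"].round(1),"t",round(s["clock"],1))
E
python3 - <<'E'
from h import *
for n,seeds in [("top",[("round",146,241),("oval",281,245),("oblong",356,213),("square",416,224)]),("side",[("round",220,384),("oval",303,246),("oblong",301,182),("square",333,152)])]:
    c=cams.get_calibration(n); im=cv2.imread(f"pics/{n}0.png")
    for nm,u,v in seeds:
        m=np.zeros((422,562),np.uint8)
        cv2.floodFill(im.copy(),m,(u,v),0,(25,)*3,(25,)*3,4|(255<<8)|cv2.FLOODFILL_MASK_ONLY|cv2.FLOODFILL_FIXED_RANGE)
        k=max(cv2.findContours(m[1:-1,1:-1],cv2.RETR_EXTERNAL,cv2.CHAIN_APPROX_NONE)[0],key=cv2.contourArea).reshape(-1,2)
        p=plane(c,k,3).astype(np.float32); r=cv2.minAreaRect(p)
        b=cv2.boxPoints(r); e=[b[1]-b[0],b[2]-b[1]]; e=max(e,key=np.linalg.norm)
        print(n,nm,im[v,u],len(k),np.round(r[0],1),np.round(r[1],1),"long yaw",round(float(np.degrees(np.arctan2(e[1],e[0])))%180,1))
c=cams.get_calibration("top");print(plane(c,[[211,184],[213,192]],100),plane(c,[[213,192]],30))
print(cams.get_calibration("wrist"))
move(450,200,300)
im=cv2.imread("pics/top0.png")[140:270,120:250];cv2.imwrite("pics/z.png",cv2.convertScaleAbs(cv2.resize(im,None,fx=4.5,fy=4.5,interpolation=cv2.INTER_CUBIC),alpha=1.5))
E
```

```text
top round [77 81 82] 78 [486.3 385.2] [79.4 77. ] long yaw 89.7
top oval [87 93 93] 105 [474.2  -1.2] [ 74.6 120.1] long yaw 179.6
top oblong [80 85 85] 155 [ 566.8 -219.9] [ 79.1 159.1] long yaw 169.5
top square [69 72 72] 63 [ 531.6 -393.6] [49.  49.1] long yaw 93.6
side round [112 119 120] 125 [485.  384.4] [78.6 77.5] long yaw 25.1
side oval [102 112 113] 106 [471.7  -3.4] [ 71.6 117.3] long yaw 179.4
side oblong [102 110 112] 118 [ 564.8 -222.7] [ 75.2 155.4] long yaw 169.7
side square [102 109 112] 41 [ 530.2 -396.3] [47.8 44.2] long yaw 2.3
[[626.51109802 186.42978595]
 [604.56276685 180.63221414]] [[620.35013622 191.37198456]]
{'fovy': 70.86355480036498, 'cx': 278.8004253859526, 'cy': 215.78955834364294, 'rvec': array([-2.44585351,  1.51085191,  0.23081232]), 'tvec': array([-674.81664757,  -35.25823748,  392.34330222])}
shift [ 0.4919 -0.6525 -0.0813] rot [-0.06 -0.01 -0.  ] cur yaw -63.4 j6 -0.04 pos [ 301.9 -603.5  218. ] t 0.1
```

View pics/z.png

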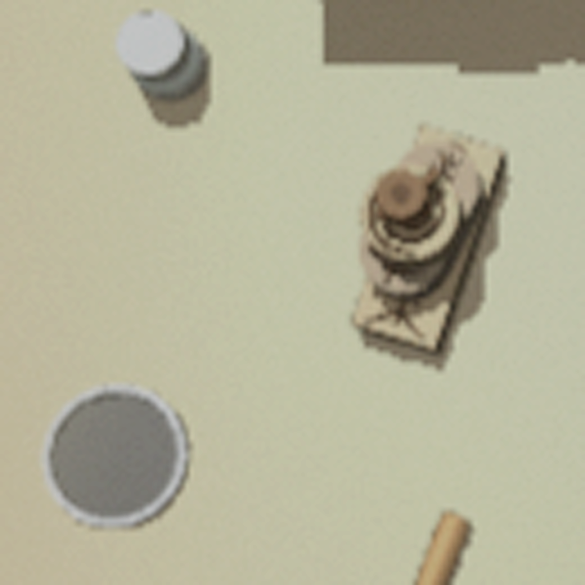

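The crop shows the vertebra top at about px (209,183), with its blade towards the upper right. The slab's long axis runs up and slightly right. I'll move over for a wrist view.

Run:
```python
from h import *
c=cams.get_calibration("wrist");s=telemetry.sense();r=R.from_quat(s["tcp_rot"]);M=R.from_rotvec(c["rvec"]).as_matrix()
o=-M.T@c["tvec"];print("cam in tool",r.inv().apply(o-s["eef_pos"]).round(1),"cam axes in tool",(r.inv().as_matrix()@M.T).round(2).tolist())
ct=cams.get_calibration("top");print("vert",plane(ct,[[209.3,182.9]],116))
move(560,190,300,70)
```

```text
cam in tool [  83.6   -0.2 -166.9] cam axes in tool [[0.0, -0.95, -0.3], [1.0, -0.0, 0.0], [-0.0, -0.3, 0.95]]
vert [[625.57267502 188.42375284]]
shift [ 0.5858 -0.5943 -0.0813] rot [-6.000e-02  2.000e-02  4.657e+01] cur yaw -63.4 j6 -0.04 pos [ 301.9 -603.5  218. ] t 0.1
```

```bash
python3 -m jog '[[[0.29,-0.295,-0.08,0,0,-65],[0.29,-0.295,-0.08,0,0,-65],[0.29,-0.295,-0.08,0,0,-65],[0.29,-0.295,-0.08,0,0,-65],[0.29,-0.295,-0.08,0,0,-65],[0.29,-0.295,-0.08,0,0,-65],[0.29,-0.295,-0.08,0,0,-65],[0.29,-0.295,-0.08,0,0,-65],[0.29,-0.295,-0.08,0,0,-65],[0.29,-0.295,-0.08,0,0,-65]]]'; python3 -c "
from h import *
move(560,190,300,60)"
```

```text
clock: 0.93
eef_pos: [427.8, -212.5, 298.0]
tcp_rot: [0.694, 0.72, 0.0, 0.0]
wrist_force: [1.0, -0.2, 0.4]
finger_gap: 92.8
finger_force: 0.0
shift [ 0.3976  0.1465 -0.002 ] rot [  0.     0.   -57.95] cur yaw 2.0 j6 -0.55 pos [ 427.8 -212.5  298. ] t 0.9
```

```bash
python3 -m jog '[[[0.398,0.146,0,0,0,-58],[0.398,0.146,0,0,0,-58],[0.398,0.146,0,0,0,-58],[0.398,0.146,0,0,0,-58],[0.398,0.146,0,0,0,-58],[0.398,0.146,0,0,0,-58],[0.398,0.146,0,0,0,-58],[0.398,0.146,0,0,0,-58],[0.398,0.146,0,0,0,-58],[0.398,0.146,0,0,0,-58]]]'
python3 - <<'E'
from h import *
move(620,185,300,60)
cv2.imwrite("pics/w1.png",cams.grab_frame("wrist")[:,:,::-1])
E
```

```text
clock: 1.77
eef_pos: [560.7, 182.8, 297.5]
tcp_rot: [0.261, 0.965, -0.0, -0.0]
wrist_force: [0.3, -1.3, -0.7]
finger_gap: 92.9
finger_force: 0.0
shift [-0.05    0.0319 -0.0025] rot [-0.01 -0.   -0.31] cur yaw 59.7 j6 -0.77 pos [560.7 182.8 297.5] t 1.8
```

View pics/w1.png

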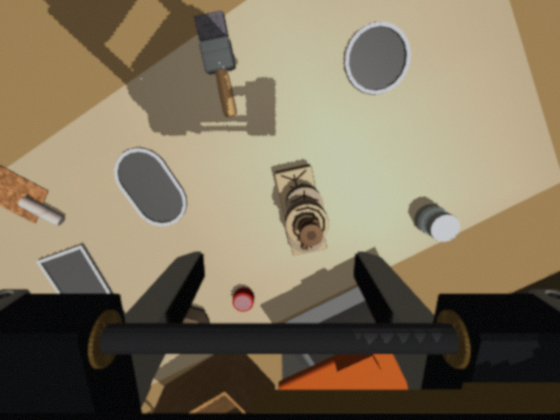

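The wrist view shows the pile at about (300,210), with the vertebra at (312,235). I'll look closer.

```bash
python3 -m jog '[[[-0.058,0.03,0.09,0,0,0],[-0.058,0.03,0.09,0,0,0],[-0.058,0.03,0.09,0,0,0],[-0.058,0.03,0.09,0,0,0],[-0.058,0.03,0.09,0,0,0],[-0.058,0.03,0.09,0,0,0],[-0.058,0.03,0.09,0,0,0],[-0.058,0.03,0.09,0,0,0],[-0.058,0.03,0.09,0,0,0],[-0.058,0.03,0.09,0,0,0]]]'
python3 - <<'E'
from h import *
c=cams.get_calibration("wrist")
im=cams.grab_frame("wrist")[:,:,::-1];cv2.imwrite("pics/w2.png",im)
move(625,188,210,60)
print(plane(c,[[280,210]],116), proj(c,[[625,188,116]]))
cv2.imwrite("pics/w2c.png",cv2.convertScaleAbs(cv2.resize(im[20:320,90:470],None,fx=2,fy=2),alpha=1.4))
E
```

```text
clock: 2.65
eef_pos: [625.7, 177.0, 208.7]
tcp_rot: [0.262, 0.965, 0.0, 0.001]
wrist_force: [0.3, -0.3, -0.2]
finger_gap: 92.6
finger_force: 0.0
shift [ 0.0062  0.0091 -0.0015] rot [ 0.04  0.04 -0.42] cur yaw 59.6 j6 -0.8 pos [625.8 177.  208.5] t 2.7
[[619.6851772  181.99124841]] [[288.57051401 211.60975237]]
```

View pics/w2c.png

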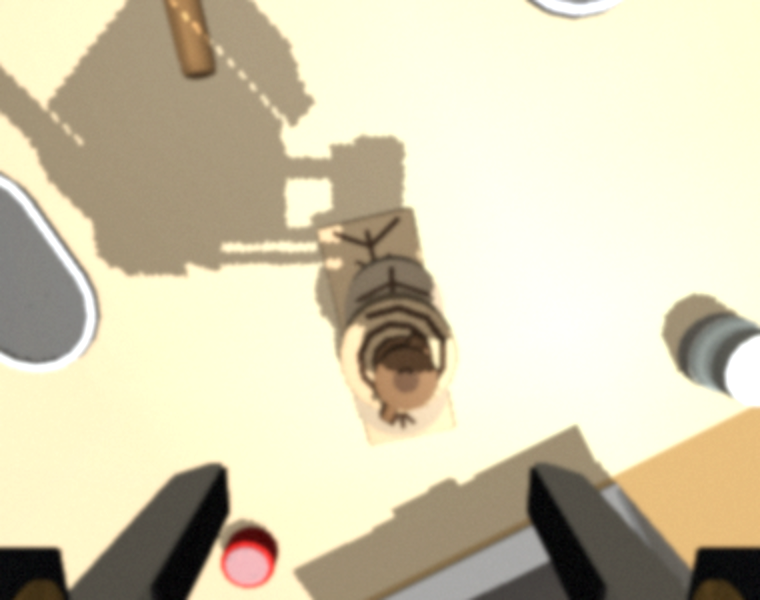

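Run:
```python
from h import *
c=cams.get_calibration("wrist")
v=plane(c,[[293,210]],116)[0];b=plane(c,[[282.5,228.5]],103)[0]
# camera-refined from colour: brown top disc
im=cv2.imread("pics/w2.png");h=cv2.cvtColor(im,cv2.COLOR_BGR2HSV);print(h[210,289],h[216,285],h[225,284],h[186,300],im[200:220:4,293].tolist())
print(v,b,b-v,"blade yaw",np.degrees(np.arctan2(*(b-v)[::-1])),np.linalg.norm(b-v))
m=((h[...,1]>85)&(h[...,2]>60)).astype(np.uint8)*255
m[:150]=0;m[250:]=0;m[:,:240]=0;m[:,340:]=0
n,l,st,ce=cv2.connectedComponentsWithStats(m);print(st,ce)
cv2.imwrite("pics/m.png",cv2.resize(np.hstack([im[150:250,240:340],cv2.cvtColor(m[150:250,240:340],cv2.COLOR_GRAY2BGR)]),None,fx=4,fy=4))
```

```text
[ 13 112  96] [ 15 116 132] [ 14 124 117] [ 16 111  53] [[32, 46, 62], [24, 35, 49], [56, 75, 99], [56, 74, 98], [67, 92, 121]]
[625.61391508 192.26816527] [640.48043849 172.68675855] [ 14.86652342 -19.58140672] blade yaw -52.79363895273379 24.585463341430255
[[     0      0    560    420 233496]
 [   259    150      7      6     10]
 [   267    150      6      5     23]
 [   275    150      1      1      1]
 [   298    150      1      1      1]
 [   256    156      2      1      2]
 [   263    156      1      1      1]
 [   264    156      2      3      4]
 [   256    158      8     12     39]
 [   283    161      1      1      1]
 [   292    162      1      1      1]
 [   280    165      1      1      1]
 [   301    165      1      1      1]
 [   288    166      1      1      1]
 [   294    166      1      1      1]
 [   260    168      1      1      1]
 [   261    168     54     65   1598]
 [   300    168      1      1      1]
 [   259    170      3      8      9]
 [   262    187      1      1      1]
 [   296    190      4      2      7]] [[279.4389497  209.58882379]
 [262.         153.1       ]
 [269.2173913  151.47826087]
 [275.         150.        ]
 [298.         150.        ]
 [256.5        156.        ]
 [263.         156.        ]
 [264.75       157.25      ]
 [259.12820513 162.02564103]
 [283.         161.        ]
 [292.         162.        ]
 [280.         165.        ]
 [301.         165.        ]
 [288.         166.        ]
 [294.         166.        ]
 [260.         168.        ]
 [289.24843554 199.69399249]
 [300.         168.        ]
 [259.66666667 173.77777778]
 [262.         187.        ]
 [297.28571429 190.57142857]]
```

View pics/m.png

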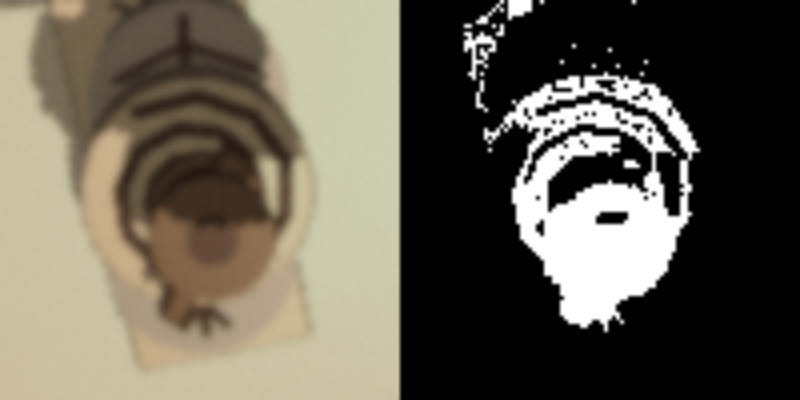

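Run:
```python
from h import *
c=cams.get_calibration("wrist")
p=plane(c,[[282.5,227.5],[301,190.5]],102);d=p[0]-p[1];print(p,np.linalg.norm(d),"yaw",np.degrees(np.arctan2(d[1],d[0])), "c",p[1]+d*19/np.linalg.norm(d), plane(c,[[293.3,209]],116))
move(625,192,150,90-50)
```

```text
[[639.89742292 173.0406424 ]
 [616.64097406 206.808933  ]] 41.001949513325044 yaw -55.44455407126164 c [627.41784037 191.16095701] [[624.92365452 192.9754218 ]]
shift [0.0083 0.0125 0.0585] rot [ 0.05  0.03 19.58] cur yaw 59.6 j6 -0.8 pos [625.8 177.  208.5] t 2.7
```

```bash
python3 -m jog '[[[0.008,0.013,0.03,0,0,12],[0.008,0.013,0.058,0,0,24],[0.008,0.013,0.058,0,0,24],[0.008,0.013,0.058,0,0,24],[0.008,0.013,0.058,0,0,24],[0.008,0.013,0.058,0,0,24],[0.008,0.013,0.058,0,0,24],[0.008,0.013,0.058,0,0,24],[0.008,0.013,0.058,0,0,24],[0.008,0.013,0.058,0,0,24]]]' 0.65
python3 - <<'E'
from h import *
c=cams.get_calibration("wrist")
im=cams.grab_frame("wrist")[:,:,::-1];cv2.imwrite("pics/w3.png",cv2.convertScaleAbs(im,alpha=1.3))
move(625.8,192,94,35.5)
print(proj(c,[[625.8,192,116]]))
E
```

```text
clock: 3.53
eef_pos: [625.6, 192.2, 150.0]
tcp_rot: [0.457, 0.889, 0.0, 0.0]
wrist_force: [0.3, -0.4, -0.1]
finger_gap: 60.6
finger_force: 0.0
shift [-0.0003  0.      0.0559] rot [0.01 0.   0.1 ] cur yaw 35.6 j6 -0.36 pos [625.6 192.2 149.9] t 3.6
[[278.84565937 243.12874991]]
```

View pics/w3.png

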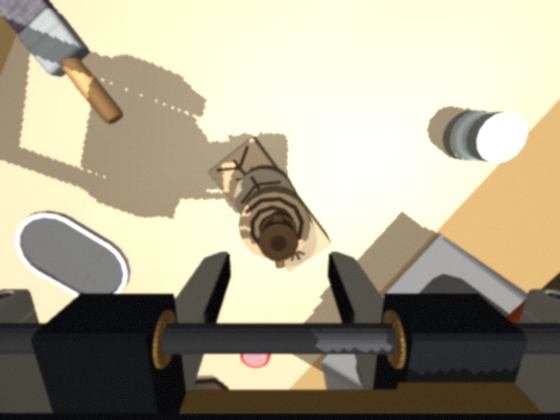

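The vertebra top is centred at about (278,241) against the predicted (279,243), and its blade points straight away between the fingers. I'll descend and grip.

```bash
python3 -m jog '[[[0,0,0.02,0,0,0],[0,0,0.04,0,0,0],[0,0,0.05,0,0,0],[0,0,0.056,0,0,0],[0,0,0.056,0,0,0],[0,0,0.056,0,0,0],[0,0,0.056,0,0,0],[0,0,0.056,0,0,0],[0,0,0.056,0,0,0],[0,0,0.056,0,0,0]]]';python3 -m jog '[[[0,0,0,0,0,0],[0,0,0,0,0,0],[0,0,0,0,0,0],[0,0,0,0,0,0],[0,0,0,0,0,0],[0,0,0,0,0,0],[0,0,0,0,0,0],[0,0,0,0,0,0],[0,0,0,0,0,0],[0,0,0,0,0,0]]]' 0.1
```

```text
clock: 4.42
eef_pos: [625.7, 192.3, 94.3]
tcp_rot: [0.457, 0.889, 0.0, 0.0]
wrist_force: [0.3, 0.1, 0.1]
finger_gap: 60.7
finger_force: 0.0
clock: 5.25
eef_pos: [625.5, 192.2, 93.7]
tcp_rot: [0.457, 0.889, -0.0, -0.0]
wrist_force: [0.1, 0.5, -0.1]
finger_gap: 28.7
finger_force: 30.0
```

```bash
python3 -m jog '[[[0,0,-0.004,0,0,0],[0,0,-0.01,0,0,0],[0,0,-0.02,0,0,0],[0,0,-0.035,0,0,0],[0,0,-0.05,0,0,0],[0,0,-0.065,0,0,0],[0,0,-0.08,0,0,0],[0,0,-0.095,0,0,0],[0,0,-0.105,0,0,0],[0,0,-0.11,0,0,0]]]'; python3 -c "
from h import *
c=cams.get_calibration('wrist')
print(cams.grab_frame('wrist').shape)
move(531,-395,150,3)"
```

```text
clock: 6.08
eef_pos: [625.9, 192.4, 206.1]
tcp_rot: [0.457, 0.889, 0.001, 0.001]
wrist_force: [-0.3, 0.5, -0.4]
finger_gap: 28.9
finger_force: 30.0
(420, 560, 3)
shift [-0.4224 -0.4191  0.0556] rot [1.300e-01 1.000e-02 3.258e+01] cur yaw 35.6 j6 -0.36 pos [626.  192.4 206.1] t 6.1
```

```bash
python3 -m jog '[[[-0.006,-0.006,0,0,0,0],[-0.02,-0.02,0,0,0,2],[-0.04,-0.04,0,0,0,4],[-0.064,-0.064,0,0,0,6],[-0.089,-0.089,0,0,0,8],[-0.114,-0.114,0,0,0,10],[-0.139,-0.139,0,0,0,12],[-0.164,-0.163,0,0,0,14],[-0.189,-0.188,0,0,0,16],[-0.214,-0.213,0,0,0,18]]]'; python3 -c "
from h import *
move(531,-395,150,3)"
```

```text
clock: 6.97
eef_pos: [575.6, -107.7, 202.6]
tcp_rot: [0.591, 0.806, -0.0, -0.001]
wrist_force: [0.4, -0.1, -0.9]
finger_gap: 28.7
finger_force: 30.0
shift [-0.2607 -0.1287  0.0526] rot [-0.08 -0.03 14.47] cur yaw 17.5 j6 -0.53 pos [ 575.6 -107.7  202.6] t 7.0
```

```bash
python3 -m jog '[[[-0.031,-0.015,0,0,0,2],[-0.062,-0.031,0,0,0,4],[-0.093,-0.046,0,0,0,6],[-0.124,-0.061,0,0,0,8],[-0.155,-0.077,0,0,0,10],[-0.186,-0.092,0,0,0,12],[-0.215,-0.106,0,0,0,14],[-0.238,-0.118,0.01,0,0,14.5],[-0.252,-0.125,0.02,0,0,14.5],[-0.258,-0.128,0.03,0,0,14.5]]]'
python3 - <<'E'
from h import *
c=cams.get_calibration("wrist")
im=cams.grab_frame("wrist")[:,:,::-1];cv2.imwrite("pics/w4.png",cv2.convertScaleAbs(im,alpha=1.3))
move(531,-395,60,3)
print(proj(c,[[531,-395,3]]))
E
```

```text
clock: 7.8
eef_pos: [531.5, -392.1, 171.7]
tcp_rot: [0.688, 0.725, -0.0, -0.001]
wrist_force: [0.0, 0.3, -0.7]
finger_gap: 28.5
finger_force: 30.0
shift [-0.0038  0.      0.1094] rot [-0.19 -0.15  0.01] cur yaw 3.0 j6 -0.73 pos [ 531.2 -391.4  169.4] t 7.8
[[278.34386757 200.74856908]]
```

View pics/w4.png

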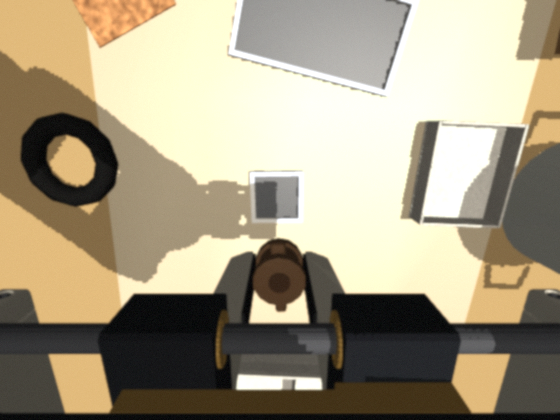

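Run:
```python
from h import *
c=cams.get_calibration("wrist")
im=cv2.imread("pics/w4.png");h=cv2.cvtColor(im,cv2.COLOR_BGR2HSV)
m=((h[...,1]<45)).astype(np.uint8)*255;m[:160]=0;m[235:]=0;m[:,:235]=0;m[:,315:]=0
k=max(cv2.findContours(m,0,2)[0],key=cv2.contourArea);print(cv2.minAreaRect(k),cv2.boundingRect(k))
p=plane(c,k.reshape(-1,2),8).astype(np.float32);r=cv2.minAreaRect(p);print(r)
move(*r[0],60,3)
```

```text
((274.5, 197.0), (74.0, 79.0), 90.0) (235, 160, 80, 75)
((526.9994506835938, -389.5980529785156), (90.9249267578125, 87.01365661621094), 3.0792086124420166)
shift [ 0.0018 -0.0037  0.1094] rot [-0.19 -0.15  0.01] cur yaw 3.0 j6 -0.73 pos [ 531.2 -391.4  169.4] t 7.8
```

Run:
```python
from h import *
c=cams.get_calibration("wrist")
p=plane(c,[[249,171],[301,171],[302,222],[250,222],[275.5,196.5]],8);print(p,p[:4].mean(0))
```

```text
[[ 495.88902944 -359.84146765]
 [ 553.68815084 -356.76280184]
 [ 559.35538866 -416.37479319]
 [ 498.43043223 -419.6457101 ]
 [ 526.79289992 -387.36941461]] [ 526.84075029 -388.15619319]
```

```bash
python3 -m jog '[[[0,-0.002,0.01,0,0,0],[0,-0.002,0.03,0,0,0],[0,-0.002,0.05,0,0,0],[0,-0.002,0.06,0,0,0],[0,-0.002,0.065,0,0,0],[0,-0.002,0.065,0,0,0],[0,-0.002,0.065,0,0,0],[0,-0.002,0.065,0,0,0],[0,-0.002,0.065,0,0,0],[0,-0.002,0.065,0,0,0]]]'
python3 - <<'E'
from h import *
cams.grab_frame("top")
c=cams.get_calibration("wrist")
im=cams.grab_frame("wrist")[:,:,::-1];im=cv2.convertScaleAbs(im,alpha=1.3)
move(529,-392,60,3)
q=proj(c,[[529,-392,3]])[0];print(q);x,y=np.int32(q)
cr=im[max(y-70,0):y+70,x-70:x+70];print("origin",x-70,max(y-70,0));cv2.imwrite("pics/w5.png",cv2.resize(cr,None,fx=4,fy=4))
E
```

```text
clock: 8.68
eef_pos: [530.9, -390.6, 109.6]
tcp_rot: [0.688, 0.726, 0.0, 0.001]
wrist_force: [-0.1, -0.9, -1.0]
finger_gap: 28.9
finger_force: 30.0
shift [-0.0013 -0.0019  0.0492] rot [0.03 0.02 0.07] cur yaw 3.1 j6 -0.73 pos [ 530.8 -390.6  109.2] t 8.8
[276.66613858 215.05079663]
origin 206 145
```

View pics/w5.png

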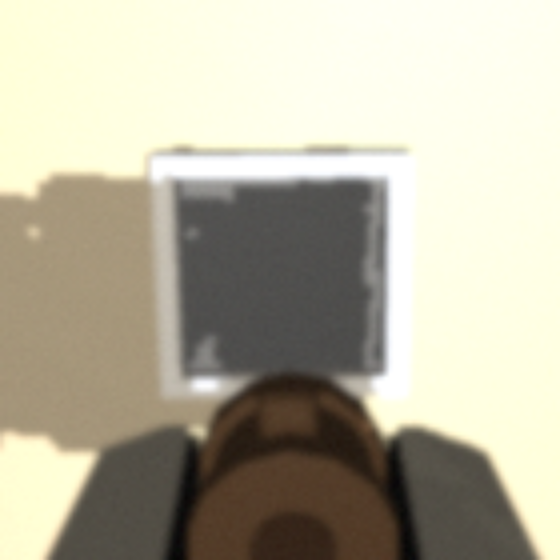

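```bash
python3 -m jog '[[[-0.002,-0.001,0.015,0,0,0],[-0.002,-0.001,0.035,0,0,0],[-0.002,-0.001,0.055,0,0,0],[-0.002,-0.001,0.07,0,0,0],[-0.002,-0.001,0.08,0,0,0],[-0.002,-0.001,0.088,0,0,0],[-0.002,-0.001,0.093,0,0,0],[-0.002,-0.001,0.095,0,0,0],[-0.002,-0.001,0.096,0,0,0],[-0.002,-0.001,0.096,0,0,0]]]';python3 -m jog '[[[0,0,0.0005,0,0,0],[0,0,0.001,0,0,0],[0,0,0.001,0,0,0],[0,0,0.0015,0,0,0],[0,0,0.0015,0,0,0],[0,0,0.002,0,0,0],[0,0,0.002,0,0,0],[0,0,0.002,0,0,0],[0,0,0.002,0,0,0],[0,0,0.002,0,0,0]]]'
```

```text
clock: 9.62
eef_pos: [530.0, -392.7, 13.3]
tcp_rot: [0.688, 0.726, 0.0, 0.0]
wrist_force: [-0.3, -0.2, -0.1]
finger_gap: 29.2
finger_force: 30.0
clock: 10.45
eef_pos: [529.8, -392.5, 10.8]
tcp_rot: [0.688, 0.726, -0.0, -0.0]
wrist_force: [-0.2, 0.7, -0.2]
finger_gap: 28.7
finger_force: 30.0
```

Creep until there is contact force.

```bash
python3 -m jog '[[[0,0,0.0003,0,0,0],[0,0,0.0005,0,0,0],[0,0,0.0008,0,0,0],[0,0,0.001,0,0,0],[0,0,0.001,0,0,0],[0,0,0.001,0,0,0],[0,0,0.001,0,0,0],[0,0,0.001,0,0,0],[0,0,0.001,0,0,0],[0,0,0.001,0,0,0]]]'
```

```text
clock: 11.28
eef_pos: [529.9, -392.6, 10.7]
tcp_rot: [0.688, 0.726, -0.0, 0.0]
wrist_force: [-4.3, 3.3, 9.4]
finger_gap: 28.9
finger_force: 30.0
```

```bash
python3 -m jog '[[[0,0,-0.0005,0,0,0],[0,0,-0.0005,0,0,0],[0,0,-0.0005,0,0,0],[0,0,-0.0005,0,0,0],[0,0,-0.0005,0,0,0],[0,0,-0.0005,0,0,0],[0,0,-0.0005,0,0,0],[0,0,-0.0005,0,0,0],[0,0,-0.0005,0,0,0],[0,0,-0.0005,0,0,0]]]' 0.55;python3 -m jog '[[[0,0,-0.005,0,0,0],[0,0,-0.015,0,0,0],[0,0,-0.035,0,0,0],[0,0,-0.06,0,0,0],[0,0,-0.09,0,0,0],[0,0,-0.12,0,0,0],[0,0,-0.15,0,0,0],[0,0,-0.18,0,0,0],[0,0,-0.2,0,0,0],[0,0,-0.2,0,0,0]]]'
python3 - <<'E'
from h import *
im=cams.grab_frame("wrist")[:,:,::-1];im=cv2.convertScaleAbs(im,alpha=1.3)
cv2.imwrite("pics/w6.png",im[100:300,180:380])
im=cams.grab_frame("top")[:,:,::-1];cv2.imwrite("pics/t1.png",im)
move(610,185,215,60)
E
```

```text
clock: 12.12
eef_pos: [529.8, -392.5, 10.3]
tcp_rot: [0.688, 0.726, 0.0, 0.0]
wrist_force: [0.1, 0.5, -0.3]
finger_gap: 51.3
finger_force: 0.0
clock: 12.95
eef_pos: [530.7, -393.3, 217.0]
tcp_rot: [0.688, 0.726, 0.0, 0.004]
wrist_force: [0.5, -0.2, 0.0]
finger_gap: 51.3
finger_force: 0.0
shift [ 0.5725  0.111  -0.0038] rot [ 4.000e-02  1.200e-01 -5.692e+01] cur yaw 3.1 j6 -0.73 pos [ 529.9 -392.6  211.8] t 13.1
```

View pics/w6.png

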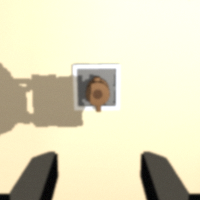

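The vertebra stands upright inside the square tray's rim. Next is the ammonite.

```bash
python3 -m jog '[[[0.03,0.006,0,0,0,-6],[0.07,0.014,0,0,0,-12],[0.11,0.021,0,0,0,-18],[0.15,0.029,0,0,0,-24],[0.19,0.037,0,0,0,-30],[0.23,0.045,0,0,0,-36],[0.27,0.052,0,0,0,-42],[0.31,0.06,0,0,0,-48],[0.35,0.068,0,0,0,-54],[0.39,0.076,0,0,0,-57]]]' 0.95; python3 -c "
from h import *
move(610,185,215,60)"
```

```text
clock: 13.88
eef_pos: [584.1, 3.0, 209.3]
tcp_rot: [0.255, 0.967, -0.0, -0.001]
wrist_force: [1.0, -0.2, -0.0]
finger_gap: 88.2
finger_force: 0.0
shift [ 0.0673  0.171  -0.0057] rot [-0.04 -0.07  0.42] cur yaw 60.4 j6 -1.09 pos [584.1   3.  209.3] t 13.9
```

```bash
python3 -m jog '[[[0.013,0.034,0,0,0,0],[0.027,0.068,0,0,0,0],[0.04,0.1,0,0,0,0],[0.052,0.132,0,0,0,0],[0.06,0.152,0,0,0,0],[0.064,0.164,0,0,0,0],[0.066,0.169,0,0,0,0],[0.066,0.169,0,0,0,0],[0.066,0.169,0,0,0,0],[0.066,0.169,0,0,0,0]]]'
python3 - <<'E'
from h import *
cams.grab_frame("side")
c=cams.get_calibration("wrist")
im=cams.grab_frame("wrist")[:,:,::-1];cv2.imwrite("pics/w7.png",im)
q=proj(c,[[622,190,86]])[0];x,y=np.int32(q);print(q)
cr=im[y-100:y+60,x-90:x+90];print("origin",x-90,y-100);cv2.imwrite("pics/w7c.png",cv2.convertScaleAbs(cv2.resize(cr,None,fx=3.5,fy=3.5),alpha=1.3))
move(610,185,215,60)
E
```

```text
clock: 14.72
eef_pos: [611.8, 179.1, 210.2]
tcp_rot: [0.259, 0.966, -0.0, -0.0]
wrist_force: [-0.9, 0.7, 0.4]
finger_gap: 88.6
finger_force: 0.0
[292.82834965 211.75646085]
origin 202 111
shift [ 0.0045  0.004  -0.0046] rot [0.   0.02 0.  ] cur yaw 60.0 j6 -0.8 pos [611.9 179.3 210.4] t 14.8
```

View pics/w7c.png

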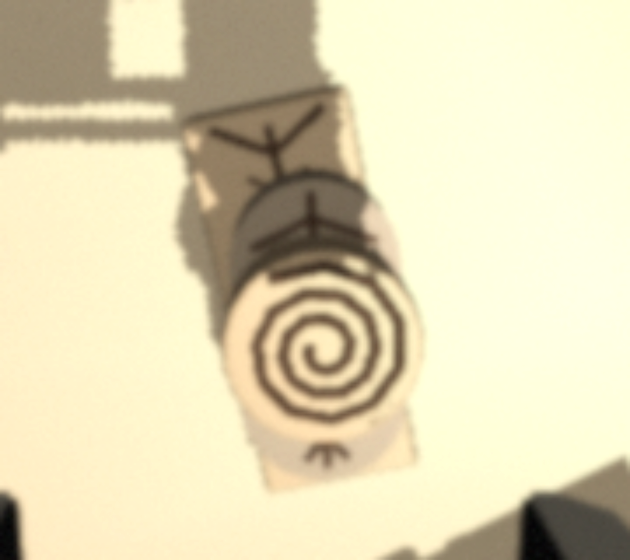

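```bash
cat > s.py <<'E'
from h import *
c=cams.get_calibration("wrist")
g=lambda a:np.float64(a)/3.5+[202,111]
a=plane(c,g([[323,346],[225,346],[423,346],[323,443]]),86);print("amm",a,np.linalg.norm(a[1]-a[2]))
p=plane(c,g([[185,128],[345,88],[415,463],[270,492]]),30);print("slab",p.mean(0))
for i in range(4): d=p[(i+1)%4]-p[i];print(np.linalg.norm(d).round(1),np.degrees(np.arctan2(d[1],d[0])).round(1))
n=plane(c,g([[310,172],[236,235],[398,235]]),58);print("nod near end, sides",n)
move(*a[0],150,60)
E
python3 s.py
```

```text
amm [[621.01955065 192.40752762]
 [606.62983478 167.46823538]
 [635.70330822 217.85643326]
 [647.75748273 177.53801027]] 58.17419825992858
slab [620.2066504  189.14951634]
53.8 73.7
134.6 -17.8
53.9 -107.7
133.3 162.1
nod near end, sides [[578.43314647 213.14787862]
 [583.85343103 183.67153331]
 [609.07806352 227.39063139]]
shift [-0.0013  0.0159  0.0605] rot [0.   0.02 0.  ] cur yaw 60.0 j6 -0.8 pos [611.9 179.3 210.4] t 14.8
```

```bash
python3 -m jog '[[[-0.001,0.008,0.02,0,0,0],[-0.001,0.016,0.05,0,0,0],[-0.001,0.016,0.08,0,0,0],[-0.001,0.016,0.105,0,0,0],[-0.001,0.016,0.125,0,0,0],[-0.001,0.016,0.137,0,0,0],[-0.001,0.016,0.142,0,0,0],[-0.001,0.016,0.144,0,0,0],[-0.001,0.016,0.144,0,0,0],[-0.001,0.016,0.144,0,0,0]]]';python3 -m jog '[[[0,0,0,0,0,0],[0,0,0,0,0,0],[0,0,0,0,0,0],[0,0,0,0,0,0],[0,0,0,0,0,0],[0,0,0,0,0,0],[0,0,0,0,0,0],[0,0,0,0,0,0],[0,0,0,0,0,0],[0,0,0,0,0,0]]]' 0.5
```

```text
clock: 15.65
eef_pos: [621.3, 193.8, 67.7]
tcp_rot: [0.258, 0.966, 0.0, 0.001]
wrist_force: [-0.4, -0.4, 0.6]
finger_gap: 88.6
finger_force: 0.0
clock: 16.48
eef_pos: [620.7, 193.8, 66.4]
tcp_rot: [0.258, 0.966, 0.0, 0.0]
wrist_force: [-2.6, -0.4, 5.0]
finger_gap: 59.3
finger_force: 30.0
```

```bash
python3 -m jog '[[[0,0,-0.003,0,0,0],[0,0,-0.008,0,0,0],[0,0,-0.015,0,0,0],[0,0,-0.025,0,0,0],[0,0,-0.037,0,0,0],[0,0,-0.05,0,0,0],[0,0,-0.06,0,0,0],[0,0,-0.067,0,0,0],[0,0,-0.07,0,0,0],[0,0,-0.07,0,0,0]]]'; python3 -c "
from h import *
move(485.7,384.8,110,60)"
```

```text
clock: 17.32
eef_pos: [621.0, 193.8, 137.2]
tcp_rot: [0.258, 0.966, 0.0, 0.0]
wrist_force: [0.0, 0.6, -2.0]
finger_gap: 59.4
finger_force: 30.0
shift [0.2125 0.098  0.0272] rot [0.05 0.05 0.07] cur yaw 60.1 j6 -0.79 pos [621.  193.8 137.2] t 17.3
```

```bash
python3 -m jog '[[[0.008,0.004,0,0,0,0],[0.028,0.013,0,0,0,0],[0.056,0.026,0,0,0,0],[0.088,0.041,0,0,0,0],[0.12,0.056,0,0,0,0],[0.15,0.07,0,0,0,0],[0.178,0.083,0,0,0,0],[0.198,0.092,0,0,0,0],[0.209,0.097,0.01,0,0,0],[0.2125,0.098,0.02,0,0,0]]]';python3 -m jog '[[[0,0,0.005,0,0,0],[0,0,0.01,0,0,0],[0,0,0.01,0,0,0],[0,0,0.01,0,0,0],[0,0,0.01,0,0,0],[0,0,0.01,0,0,0],[0,0,0.01,0,0,0],[0,0,0.01,0,0,0],[0,0,0.01,0,0,0],[0,0,0.01,0,0,0]]]'
python3 - <<'E'
from h import *
c=cams.get_calibration("wrist")
im=cams.grab_frame("wrist")[:,:,::-1];cv2.imwrite("pics/w8.png",im)
q=proj(c,[[485.7,384.8,3],[485.7+45.5,384.8,8],[485.7,384.8+45,8],[485.7-45,384.8,8],[485.7,340,8]]);print(q)
move(485.7,384.8,60,60)
h=cv2.cvtColor(im,cv2.COLOR_BGR2HSV);u,v=np.int32(q[0]);print(h[v-90:v+60:6,u,1].tolist(),h[v-90:v+60:6,u,2].tolist())
E
```

```text
clock: 18.15
eef_pos: [484.1, 386.2, 115.2]
tcp_rot: [0.257, 0.966, 0.0, -0.0]
wrist_force: [-0.1, 0.2, -1.6]
finger_gap: 59.3
finger_force: 30.0
clock: 18.98
eef_pos: [485.5, 384.7, 106.4]
tcp_rot: [0.258, 0.966, 0.0, 0.0]
wrist_force: [0.2, 0.5, -0.9]
finger_gap: 59.6
finger_force: 30.0
[[278.96474498 214.87558496]
 [302.03798201 254.68786415]
 [321.36172941 193.20732711]
 [254.13639338 175.29387642]
 [238.75262424 238.50329517]]
shift [-0.0002  0.0002  0.0463] rot [0.   0.   0.08] cur yaw 60.1 j6 -0.42 pos [485.4 384.7 106.3] t 19.0
[71, 69, 70, 68, 67, 70, 70, 30, 14, 7, 4, 8, 8, 12, 10, 9, 75, 88, 91, 84, 102, 75, 113, 89, 125] [133, 130, 132, 132, 133, 132, 132, 137, 106, 71, 68, 67, 67, 66, 79, 141, 65, 61, 67, 143, 108, 207, 52, 117, 49]
```

Run:
```python
from h import *
c=cams.get_calibration("wrist")
im=cv2.imread("pics/w8.png");h=cv2.cvtColor(im,cv2.COLOR_BGR2HSV)
m=(h[...,1]<40).astype(np.uint8)*255;n,l,st,ce=cv2.connectedComponentsWithStats(m)
i=l[195,279];print(st[i]);k=cv2.findContours((l==i).astype(np.uint8),0,1)[0];k=max(k,key=cv2.contourArea).reshape(-1,2)
k=k[k[:,1]<205];p=plane(c,k,8)
A=np.c_[2*p,np.ones(len(p))];s=np.linalg.lstsq(A,(p**2).sum(1),rcond=None)[0]
print(s[:2],np.sqrt(s[2]+s[0]**2+s[1]**2))
```

```text
[ 231  166   98   74 4874]
[483.30266542 386.36210026] 44.568445351635816
```

```bash
python3 -m jog '[[[0.001,0,0.012,0,0,0],[0.001,0,0.03,0,0,0],[0.001,0,0.05,0,0,0],[0.001,0,0.066,0,0,0],[0.001,0,0.078,0,0,0],[0.001,0,0.086,0,0,0],[0.001,0,0.09,0,0,0],[0.001,0,0.092,0,0,0],[0.001,0,0.0925,0,0,0],[0.001,0,0.0925,0,0,0]]]';python3 -m jog '[[[0,0,0.0005,0,0,0],[0,0,0.001,0,0,0],[0,0,0.0013,0,0,0],[0,0,0.0016,0,0,0],[0,0,0.002,0,0,0],[0,0,0.002,0,0,0],[0,0,0.002,0,0,0],[0,0,0.002,0,0,0],[0,0,0.002,0,0,0],[0,0,0.002,0,0,0]]]'
```

```text
clock: 19.87
eef_pos: [484.9, 385.4, 14.4]
tcp_rot: [0.258, 0.966, 0.0, 0.0]
wrist_force: [0.8, -0.7, -1.8]
finger_gap: 59.4
finger_force: 30.0
clock: 20.7
eef_pos: [484.6, 385.2, 11.8]
tcp_rot: [0.258, 0.966, 0.0, 0.0]
wrist_force: [-0.6, -0.5, -2.0]
finger_gap: 59.3
finger_force: 30.0
```

```bash
python3 -m jog '[[[0,0,0.0003,0,0,0],[0,0,0.0005,0,0,0],[0,0,0.0008,0,0,0],[0,0,0.001,0,0,0],[0,0,0.001,0,0,0],[0,0,0.001,0,0,0],[0,0,0.001,0,0,0],[0,0,0.001,0,0,0],[0,0,0.001,0,0,0],[0,0,0.001,0,0,0]]]'
```

```text
clock: 21.53
eef_pos: [484.6, 385.3, 11.4]
tcp_rot: [0.258, 0.966, 0.0, 0.0]
wrist_force: [-3.4, -2.5, 6.3]
finger_gap: 59.7
finger_force: 30.0
```

```bash
python3 -m jog '[[[0,0,-0.0005,0,0,0],[0,0,-0.0005,0,0,0],[0,0,-0.0005,0,0,0],[0,0,-0.0005,0,0,0],[0,0,-0.0005,0,0,0],[0,0,-0.0005,0,0,0],[0,0,-0.0005,0,0,0],[0,0,-0.0005,0,0,0],[0,0,-0.0005,0,0,0],[0,0,-0.0005,0,0,0]]]' 0.9;python3 -m jog '[[[0,0,-0.005,0,0,0],[0,0,-0.015,0,0,0],[0,0,-0.035,0,0,0],[0,0,-0.06,0,0,0],[0,0,-0.09,0,0,0],[0,0,-0.12,0,0,0],[0,0,-0.15,0,0,0],[0,0,-0.175,0,0,0],[0,0,-0.18,0,0,0],[0,0,-0.18,0,0,0]]]'
python3 - <<'E'
from h import *
c=cams.get_calibration("wrist")
im=cams.grab_frame("wrist")[:,:,::-1];cv2.imwrite("pics/w9.png",im)
cams.grab_frame("side")
move(612,183,195,60)
E
```

```text
clock: 22.37
eef_pos: [484.6, 385.2, 11.3]
tcp_rot: [0.258, 0.966, 0.0, 0.0]
wrist_force: [0.2, -0.4, -0.8]
finger_gap: 83.6
finger_force: 0.0
clock: 23.2
eef_pos: [485.1, 385.6, 194.3]
tcp_rot: [0.258, 0.966, 0.002, 0.001]
wrist_force: [0.4, -0.3, -0.3]
finger_gap: 83.7
finger_force: 0.0
shift [-0.2115 -0.1114 -0.0043] rot [-0.03 -0.01  0.08] cur yaw 60.1 j6 -0.42 pos [484.3 385.1 190.7] t 23.3
```

```bash
python3 -m jog '[[[-0.02,-0.011,0,0,0,0],[-0.055,-0.029,0,0,0,0],[-0.09,-0.047,0,0,0,0],[-0.125,-0.066,0,0,0,0],[-0.16,-0.084,0,0,0,0],[-0.185,-0.097,0,0,0,0],[-0.203,-0.107,0,0,0,0],[-0.21,-0.111,0,0,0,0],[-0.21,-0.111,0,0,0,0],[-0.21,-0.111,0,0,0,0]]]'
python3 - <<'E'
from h import *
cams.grab_frame("side")
c=cams.get_calibration("wrist")
im=cams.grab_frame("wrist")[:,:,::-1];cv2.imwrite("pics/w10.png",im)
q=proj(c,[[622,190,58]])[0];x,y=np.int32(q);print(q)
cr=im[y-95:y+65,x-90:x+90];print("origin",x-90,y-95)
a=cv2.convertScaleAbs(cv2.resize(cr,None,fx=3.5,fy=3.5),alpha=1.3)
b=cv2.imread("pics/w9.png")[110:300,210:350];a[-190:,-140:]=b
cv2.imwrite("pics/w10c.png",a)
move(612,183,195,60)
E
```

```text
clock: 24.13
eef_pos: [610.7, 184.6, 190.2]
tcp_rot: [0.258, 0.966, -0.0, -0.001]
wrist_force: [0.1, 0.4, -1.0]
finger_gap: 83.7
finger_force: 0.0
[288.29167317 213.39968695]
origin 198 118
shift [-0.0024 -0.0012 -0.0042] rot [-0.02 -0.04  0.13] cur yaw 60.1 j6 -0.79 pos [610.5 185.3 190.8] t 24.2
```

View pics/w10c.png

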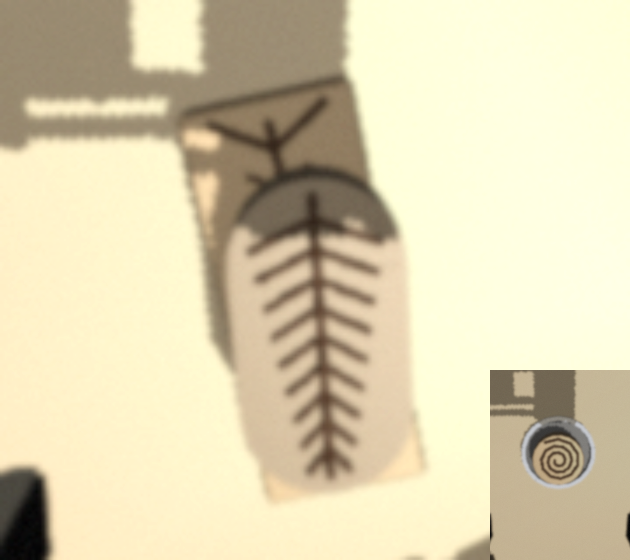

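The ammonite lies flat in the round tray (inset). The nodule's spine runs from crop (313,195) to (330,478).

Run:
```python
from h import *
c=cams.get_calibration("wrist")
g=lambda a:np.float64(a)/3.5+[198,118]
n=plane(c,g([[313,195],[330,478],[312,172],[331,490],[227,270],[403,258],[242,410],[413,398]]),58)
d=n[1]-n[0];e=n[3]-n[2];y=np.degrees(np.arctan2(d[1],d[0]));print("spine yaw",y,"end-end",np.linalg.norm(e),np.degrees(np.arctan2(e[1],e[0])),"ctr",n[2:4].mean(0),"sides",n[4:].mean(0),np.linalg.norm(n[4]-n[5]),np.linalg.norm(n[6]-n[7]))
print(n[4:6].mean(0),n[6:].mean(0))
p=plane(c,g([[181,114],[347,74],[427,468],[268,502]]),30);print("slab",p.mean(0),p)
move(*((n[2:4].mean(0)+n[4:].mean(0))/2),39,y+90)
```

```text
spine yaw -25.92655813200195 end-end 101.16369235392666 -25.938687065921044 ctr [624.32476063 191.05713676] sides [623.33668473 191.35401297] 52.38426933303581 53.10610877095396
[603.00178753 200.55335411] [643.67158194 182.15467183]
slab [618.78817272 189.95558886] [[546.7258475  185.36302185]
 [561.85604277 235.94714863]
 [691.36416208 196.34808584]
 [675.20663854 142.16409914]]
shift [-0.0087  0.0118  0.1518] rot [-0.02 -0.04 -3.94] cur yaw 60.1 j6 -0.79 pos [610.5 185.3 190.8] t 24.2
```

```bash
python3 -m jog '[[[-0.005,0.006,0.015,0,0,-2],[-0.009,0.012,0.04,0,0,-4],[-0.009,0.012,0.07,0,0,-4],[-0.009,0.012,0.1,0,0,-4],[-0.009,0.012,0.125,0,0,-4],[-0.009,0.012,0.14,0,0,-4],[-0.009,0.012,0.148,0,0,-4],[-0.009,0.012,0.151,0,0,-4],[-0.009,0.012,0.152,0,0,-4],[-0.009,0.012,0.152,0,0,-4]]]';python3 -m jog '[[[0,0,0,0,0,0],[0,0,0,0,0,0],[0,0,0,0,0,0],[0,0,0,0,0,0],[0,0,0,0,0,0],[0,0,0,0,0,0],[0,0,0,0,0,0],[0,0,0,0,0,0],[0,0,0,0,0,0],[0,0,0,0,0,0]]]' 0.45
```

```text
clock: 25.07
eef_pos: [625.5, 190.5, 40.6]
tcp_rot: [0.224, 0.975, 0.0, 0.001]
wrist_force: [-0.3, 0.3, -0.3]
finger_gap: 83.5
finger_force: 0.0
clock: 25.9
eef_pos: [625.0, 190.2, 39.5]
tcp_rot: [0.224, 0.975, 0.0, 0.0]
wrist_force: [-1.1, -1.3, 3.9]
finger_gap: 54.1
finger_force: 30.0
```

```bash
python3 -m jog '[[[0,0,-0.002,0,0,0],[0,0,-0.006,0,0,0],[0,0,-0.012,0,0,0],[0,0,-0.022,0,0,0],[0,0,-0.034,0,0,0],[0,0,-0.048,0,0,0],[0,0,-0.06,0,0,0],[0,0,-0.067,0,0,0],[0,0,-0.07,0,0,0],[0,0,-0.07,0,0,0]]]'; python3 -c "
from h import *
move(473,-2.3,100,89.5)"
```

```text
clock: 26.73
eef_pos: [625.3, 190.2, 110.3]
tcp_rot: [0.224, 0.975, 0.0, 0.001]
wrist_force: [0.3, -0.0, -2.6]
finger_gap: 54.1
finger_force: 30.0
shift [ 0.0528 -0.2397  0.0101] rot [  0.04   0.07 -25.43] cur yaw 64.1 j6 -0.86 pos [625.3 190.2 110.3] t 26.7
```

```bash
python3 -m jog '[[[0.002,-0.008,0,0,0,-1],[0.006,-0.028,0,0,0,-3],[0.013,-0.058,0,0,0,-6],[0.021,-0.094,0,0,0,-10],[0.029,-0.13,0,0,0,-14],[0.036,-0.165,0,0,0,-18],[0.043,-0.197,0,0,0,-21],[0.049,-0.222,0,0,0,-24],[0.052,-0.236,0,0,0,-25.4],[0.053,-0.24,0,0,0,-25.4]]]';python3 -m jog '[[[0,0,0.005,0,0,0],[0,0,0.005,0,0,0],[0,0,0.005,0,0,0],[0,0,0.005,0,0,0],[0,0,0.005,0,0,0],[0,0,0.005,0,0,0],[0,0,0.005,0,0,0],[0,0,0.005,0,0,0],[0,0,0.005,0,0,0],[0,0,0.005,0,0,0]]]'
python3 - <<'E'
from h import *
c=cams.get_calibration("wrist")
im=cams.grab_frame("wrist")[:,:,::-1];cv2.imwrite("pics/w11.png",im)
h=cv2.cvtColor(im,cv2.COLOR_BGR2HSV)
m=(h[...,1]<40).astype(np.uint8)*255;n,l,st,ce=cv2.connectedComponentsWithStats(m)
q=proj(c,[[473,-2.3,3],[473-60,-2.3,3],[473-40,-2.3,3],[473,35,3],[473,-39,3]]);print(q)
u,v=np.int32(q[2]);i=l[v,u];print(u,v,h[v,u],st[i])
k=max(cv2.findContours((l==i).astype(np.uint8),0,1)[0],key=cv2.contourArea).reshape(-1,2)
p=plane(c,k,8)
for x in (420,430,440,450): 
    s=p[abs(p[:,0]-x)<2.5][:,1]; print(x,s.min(),s.max())
print("near x",p[:,0].min(),"-> ctr",p[:,0].min()+65)
move(473,-2.3,60,89.5)
E
```

```text
clock: 27.57
eef_pos: [470.6, -4.2, 108.6]
tcp_rot: [0.004, 1.0, -0.0, -0.0]
wrist_force: [0.1, 0.5, -2.2]
finger_gap: 53.8
finger_force: 30.0
clock: 28.4
eef_pos: [472.4, -2.5, 104.3]
tcp_rot: [0.005, 1.0, 0.0, -0.0]
wrist_force: [0.8, -0.5, -1.7]
finger_gap: 53.6
finger_force: 30.0
[[279.04899111 215.9827695 ]
 [278.46779654 151.82294112]
 [278.67016707 174.16323711]
 [318.20995381 215.65648691]
 [240.54977562 216.30353852]]
278 174 [15  8 68] [ 177  144  210  107 8494]
420 -31.114400894123012 34.348657852371154
430 -36.897738729627726 79.28865127262257
440 -94.52166391628556 92.76449651686048
450 -88.86078263624161 95.68304311234546
near x 405.8479407187894 -> ctr 470.8479407187894
shift [-0.0006  0.0002  0.0443] rot [ 0.    0.   -0.03] cur yaw 89.5 j6 -1.62 pos [472.4  -2.5 104.3] t 28.4
```

```bash
python3 -m jog '[[[0,0.0015,0.012,0,0,0],[0,0.0015,0.03,0,0,0],[0,0.0015,0.05,0,0,0],[0,0.0015,0.066,0,0,0],[0,0.0015,0.077,0,0,0],[0,0.0015,0.084,0,0,0],[0,0.0015,0.088,0,0,0],[0,0.0015,0.0895,0,0,0],[0,0.0015,0.09,0,0,0],[0,0.0015,0.09,0,0,0]]]';python3 -m jog '[[[0,0,0.0003,0,0,0],[0,0,0.0006,0,0,0],[0,0,0.0009,0,0,0],[0,0,0.0012,0,0,0],[0,0,0.0015,0,0,0],[0,0,0.0015,0,0,0],[0,0,0.0015,0,0,0],[0,0,0.0015,0,0,0],[0,0,0.0015,0,0,0],[0,0,0.0015,0,0,0]]]'
```

```text
clock: 29.28
eef_pos: [472.8, -1.0, 14.9]
tcp_rot: [0.005, 1.0, -0.0, 0.0]
wrist_force: [-0.2, -0.3, -2.3]
finger_gap: 53.9
finger_force: 30.0
clock: 30.12
eef_pos: [472.4, -1.0, 12.8]
tcp_rot: [0.005, 1.0, -0.0, 0.0]
wrist_force: [1.8, -0.3, -2.6]
finger_gap: 54.1
finger_force: 30.0
```

```bash
python3 -m jog '[[[0,0,0.0003,0,0,0],[0,0,0.0005,0,0,0],[0,0,0.0008,0,0,0],[0,0,0.001,0,0,0],[0,0,0.001,0,0,0],[0,0,0.001,0,0,0],[0,0,0.001,0,0,0],[0,0,0.001,0,0,0],[0,0,0.001,0,0,0],[0,0,0.001,0,0,0]]]'
```

```text
clock: 30.95
eef_pos: [472.5, -1.0, 12.4]
tcp_rot: [0.005, 1.0, -0.0, 0.0]
wrist_force: [-6.6, -0.5, 9.0]
finger_gap: 53.8
finger_force: 30.0
```

```bash
python3 -m jog '[[[0,0,-0.0005,0,0,0],[0,0,-0.0005,0,0,0],[0,0,-0.0005,0,0,0],[0,0,-0.0005,0,0,0],[0,0,-0.0005,0,0,0],[0,0,-0.0005,0,0,0],[0,0,-0.0005,0,0,0],[0,0,-0.0005,0,0,0],[0,0,-0.0005,0,0,0],[0,0,-0.0005,0,0,0]]]' 0.9;python3 -m jog '[[[0,0,-0.005,0,0,0],[0,0,-0.015,0,0,0],[0,0,-0.035,0,0,0],[0,0,-0.06,0,0,0],[0,0,-0.09,0,0,0],[0,0,-0.12,0,0,0],[0,0,-0.15,0,0,0],[0,0,-0.165,0,0,0],[0,0,-0.17,0,0,0],[0,0,-0.17,0,0,0]]]'
python3 - <<'E'
from h import *
im=cams.grab_frame("wrist")[:,:,::-1];cv2.imwrite("pics/w12.png",im)
cams.grab_frame("side")
move(619.5,189.5,180,72)
E
```

```text
clock: 31.78
eef_pos: [472.4, -1.0, 12.3]
tcp_rot: [0.005, 1.0, 0.0, 0.0]
wrist_force: [0.5, -0.3, -1.0]
finger_gap: 83.6
finger_force: 0.0
clock: 32.62
eef_pos: [472.8, -1.0, 183.9]
tcp_rot: [0.005, 1.0, -0.0, 0.001]
wrist_force: [-0.6, 0.3, -0.6]
finger_gap: 83.6
finger_force: 0.0
shift [-0.1457  0.1918  0.0012] rot [-0.   -0.06 17.48] cur yaw 89.5 j6 -1.62 pos [472.   -1.  181.3] t 32.7
```

```bash
python3 -m jog '[[[-0.015,0.02,0,0,0,2],[-0.036,0.048,0,0,0,5],[-0.058,0.076,0,0,0,8],[-0.08,0.105,0,0,0,11],[-0.102,0.134,0,0,0,14],[-0.122,0.16,0,0,0,16],[-0.137,0.18,0,0,0,17.5],[-0.145,0.191,0,0,0,17.5],[-0.146,0.192,0,0,0,17.5],[-0.146,0.192,0,0,0,17.5]]]'
python3 - <<'E'
from h import *
cams.grab_frame("side")
c=cams.get_calibration("wrist")
im=cams.grab_frame("wrist")[:,:,::-1];cv2.imwrite("pics/w13.png",im)
q=proj(c,[[619.5,189.5,30]])[0];x,y=np.int32(q);print(q)
cr=im[y-80:y+80,x-90:x+90];print("origin",x-90,y-80)
a=cv2.convertScaleAbs(cv2.resize(cr,None,fx=3.5,fy=3.5),alpha=1.3)
b=cv2.imread("pics/w12.png")[110:300,200:360];a[-190:,-160:]=b
cv2.imwrite("pics/w13c.png",a)
move(619.5,189.5,180,72)
E
```

```text
clock: 33.55
eef_pos: [619.7, 189.5, 180.9]
tcp_rot: [0.156, 0.988, -0.001, -0.001]
wrist_force: [-0.2, -0.9, -0.2]
finger_gap: 83.8
finger_force: 0.0
[279.44966851 201.88284056]
origin 189 121
shift [0.0003 0.0008 0.0019] rot [-0.03 -0.03 -0.02] cur yaw 72.0 j6 -1.0 pos [619.5 188.6 181.9] t 33.6
```

View pics/w13c.png

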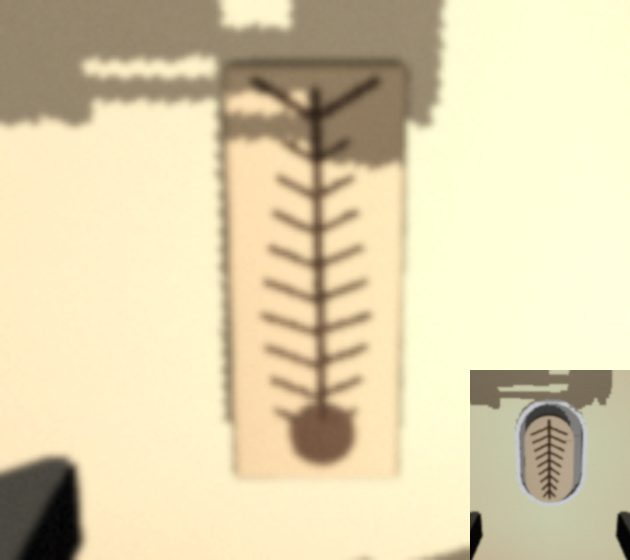

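The nodule lies in the oval tray (inset), and the slab is aligned with the tool at crop x 224–405, y 62–477.

Run:
```python
from h import *
c=cams.get_calibration("wrist")
p=plane(c,np.float64([[222,62],[406,64],[400,476],[234,478]])/3.5+[189,121],30);m=p.mean(0)
d=(p[2]+p[3]-p[0]-p[1])/2;y=np.degrees(np.arctan2(d[1],d[0]));print(m,y,np.linalg.norm(d),np.linalg.norm(p[0]-p[1]),np.linalg.norm(p[2]-p[3]))
move(*m,9.5,y+90)
```

```text
[619.52667145 188.96005877] -17.591095125258597 135.80056678660307 55.03937371945359 56.197144992714215
shift [-0.      0.0004  0.1724] rot [-0.03 -0.03 -0.43] cur yaw 72.0 j6 -1.0 pos [619.5 188.6 181.9] t 33.6
```

```bash
python3 -m jog '[[[0,0,0.015,0,0,0],[0,0,0.04,0,0,0],[0,0,0.075,0,0,0],[0,0,0.11,0,0,0],[0,0,0.138,0,0,0],[0,0,0.156,0,0,0],[0,0,0.166,0,0,0],[0,0,0.17,0,0,0],[0,0,0.172,0,0,0],[0,0,0.172,0,0,0]]]';python3 -m jog '[[[0,0,0,0,0,0],[0,0,0,0,0,0],[0,0,0,0,0,0],[0,0,0,0,0,0],[0,0,0,0,0,0],[0,0,0,0,0,0],[0,0,0,0,0,0],[0,0,0,0,0,0],[0,0,0,0,0,0],[0,0,0,0,0,0]]]' 0.45;python3 -m jog '[[[0,0,-0.002,0,0,0],[0,0,-0.006,0,0,0],[0,0,-0.012,0,0,0],[0,0,-0.022,0,0,0],[0,0,-0.034,0,0,0],[0,0,-0.048,0,0,0],[0,0,-0.06,0,0,0],[0,0,-0.067,0,0,0],[0,0,-0.07,0,0,0],[0,0,-0.07,0,0,0]]]'; python3 -c "
from h import *
move(565.8,-221.3,80,79.6)"
```

```text
clock: 34.48
eef_pos: [620.5, 189.5, 11.0]
tcp_rot: [0.157, 0.988, 0.0, 0.001]
wrist_force: [0.1, -0.3, -0.1]
finger_gap: 84.0
finger_force: 0.0
clock: 35.32
eef_pos: [620.3, 189.6, 10.7]
tcp_rot: [0.157, 0.988, -0.0, 0.0]
wrist_force: [-2.3, -1.5, 5.9]
finger_gap: 55.5
finger_force: 30.0
clock: 36.15
eef_pos: [620.5, 189.7, 81.3]
tcp_rot: [0.157, 0.988, 0.0, 0.001]
wrist_force: [-0.3, -1.0, -6.6]
finger_gap: 55.7
finger_force: 30.0
shift [-0.0752 -0.4078  0.0011] rot [ 0.04  0.07 -7.63] cur yaw 72.0 j6 -1.0 pos [620.5 189.7  81.3] t 36.1
```

```bash
python3 -m jog '[[[-0.001,-0.006,-0.005,0,0,0],[-0.004,-0.02,-0.015,0,0,0],[-0.008,-0.042,-0.025,0,0,-1],[-0.013,-0.068,-0.03,0,0,-2],[-0.018,-0.097,-0.03,0,0,-3],[-0.024,-0.127,-0.03,0,0,-4],[-0.029,-0.157,-0.03,0,0,-5],[-0.034,-0.187,-0.03,0,0,-6],[-0.04,-0.217,-0.03,0,0,-7],[-0.045,-0.245,-0.03,0,0,-7.6]]]'; python3 -c "
from h import *
move(565.8,-221.3,100,79.6)"
```

```text
clock: 36.98
eef_pos: [586.2, -59.8, 110.7]
tcp_rot: [0.091, 0.996, -0.0, -0.0]
wrist_force: [1.1, 0.3, -7.5]
finger_gap: 55.8
finger_force: 30.0
shift [-0.0091 -0.1625  0.0107] rot [-0.02 -0.   -0.  ] cur yaw 79.6 j6 -1.53 pos [586.2 -59.8 110.7] t 37.0
```

```bash
python3 -m jog '[[[-0.001,-0.024,0,0,0,0],[-0.003,-0.05,0,0,0,0],[-0.004,-0.077,0,0,0,0],[-0.006,-0.103,0,0,0,0],[-0.007,-0.126,0,0,0,0],[-0.008,-0.144,0,0,0,0],[-0.009,-0.155,0.004,0,0,0],[-0.009,-0.16,0.008,0,0,0],[-0.009,-0.16,0.008,0,0,0],[-0.009,-0.16,0.008,0,0,0]]]'
python3 - <<'E'
from h import *
c=cams.get_calibration("wrist")
im=cams.grab_frame("wrist")[:,:,::-1];cv2.imwrite("pics/w14.png",im)
y=np.radians(169.6-180);ax=np.array([np.cos(y),np.sin(y)]);ay=np.array([-ax[1],ax[0]]);C=np.array([565.8,-221.3])
h=cv2.cvtColor(im,cv2.COLOR_BGR2HSV);m=(h[...,1]<40).astype(np.uint8)*255
n,l,st,ce=cv2.connectedComponentsWithStats(m)
u,v=np.int32(proj(c,[[*(C-ax*73),3]])[0]);i=l[v,u];print(u,v,h[v,u],st[i])
k=max(cv2.findContours((l==i).astype(np.uint8),0,1)[0],key=cv2.contourArea).reshape(-1,2)
p=plane(c,k,8)-C;a=p@ax;b=p@ay
print("near end",np.sort(a)[:5],"expect -84; sides expect -+44")
for x in (-80,-75,-70,-65,-60): s=b[abs(a-x)<2.5];print(x,s.min(),s.max())
move(565.8,-221.3,60,79.6)
E
```

```text
clock: 37.82
eef_pos: [566.7, -215.8, 101.7]
tcp_rot: [0.091, 0.996, 0.0, -0.0]
wrist_force: [0.2, 0.1, -7.3]
finger_gap: 56.0
finger_force: 30.0
272 136 [15  7 75] [ 225  119  105   35 3225]
near end [-87.35448199 -87.35423755 -87.35399311 -87.35374867 -87.35325979] expect -84; sides expect -+44
-80 -39.97469245171735 48.264405156634226
-75 -39.48002665145593 48.38872110289176
-70 -39.74838286753501 47.90665943290681
-65 -39.92905826992382 48.15686164353224
-60 -39.28992598365861 47.37466876498407
shift [ 0.0001 -0.0059  0.0421] rot [ 0.02 -0.03  0.  ] cur yaw 79.6 j6 -1.79 pos [ 567.  -215.5  102.1] t 37.9
```

```bash
python3 -m jog '[[[0.001,-0.002,0.008,0,0,0],[0.001,-0.0037,0.02,0,0,0],[0.001,-0.0037,0.035,0,0,0],[0.001,-0.0037,0.048,0,0,0],[0.001,-0.0037,0.055,0,0,0],[0.001,-0.0037,0.06,0,0,0],[0.001,-0.0037,0.06,0,0,0],[0.001,-0.0037,0.06,0,0,0],[0.001,-0.0037,0.06,0,0,0],[0.001,-0.0037,0.06,0,0,0]]]'
python3 - <<'E'
from h import *
c=cams.get_calibration("wrist")
im=cams.grab_frame("wrist")[:,:,::-1];cv2.imwrite("pics/w15.png",im)
y=np.radians(-10.4);ax=np.array([np.cos(y),np.sin(y)]);ay=np.array([-ax[1],ax[0]]);C=np.array([565.8,-221.3])
h=cv2.cvtColor(im,cv2.COLOR_BGR2HSV);m=(h[...,1]<40).astype(np.uint8)*255
n,l,st,ce=cv2.connectedComponentsWithStats(m)
u,v=np.int32(proj(c,[[*(C-ax*74),3]])[0]);i=l[v,u];print(u,v,h[v,u],st[i])
k=max(cv2.findContours((l==i).astype(np.uint8),0,1)[0],key=cv2.contourArea).reshape(-1,2)
p=plane(c,k,8)-C;a=p@ax;b=p@ay
print("near end",a.min())
for x in (-80,-75,-70): s=b[abs(a-x)<2.5];print(x,s.min(),s.max())
move(565.5,-219,13.7,79.6)
E
```

```text
clock: 38.7
eef_pos: [565.7, -219.9, 43.0]
tcp_rot: [0.091, 0.996, -0.0, 0.001]
wrist_force: [-0.2, -0.3, -6.3]
finger_gap: 55.8
finger_force: 30.0
276 138 [30  3 79] [    0   117   560   303 43833]
near end -87.91490783582431
-80 -39.98693517218444 48.31181998915877
-75 -39.65160340278048 48.404040665432255
-70 -39.98055629601898 48.3438049087365
shift [0.0004 0.0008 0.0293] rot [-0.01  0.06 -0.03] cur yaw 79.6 j6 -1.8 pos [ 565.7 -219.9   43. ] t 38.8
```

```bash
python3 -m jog '[[[0.001,0.001,0.005,0,0,0],[0.001,0.001,0.011,0,0,0],[0.001,0.001,0.017,0,0,0],[0.001,0.001,0.022,0,0,0],[0.001,0.001,0.025,0,0,0],[0.001,0.001,0.0265,0,0,0],[0.001,0.001,0.0275,0,0,0],[0.001,0.001,0.0275,0,0,0],[0.001,0.001,0.0275,0,0,0],[0.001,0.001,0.0275,0,0,0]]]';python3 -m jog '[[[0,0,0.0003,0,0,0],[0,0,0.0006,0,0,0],[0,0,0.0009,0,0,0],[0,0,0.0012,0,0,0],[0,0,0.0012,0,0,0],[0,0,0.0012,0,0,0],[0,0,0.0012,0,0,0],[0,0,0.0012,0,0,0],[0,0,0.0012,0,0,0],[0,0,0.0012,0,0,0]]]'
```

```text
clock: 39.58
eef_pos: [564.7, -218.6, 15.1]
tcp_rot: [0.091, 0.996, -0.0, 0.0]
wrist_force: [-0.4, -0.6, -7.2]
finger_gap: 55.6
finger_force: 30.0
clock: 40.42
eef_pos: [564.6, -218.6, 13.7]
tcp_rot: [0.091, 0.996, 0.0, 0.0]
wrist_force: [-1.4, 0.3, -2.9]
finger_gap: 56.0
finger_force: 30.0
```

```bash
python3 -m jog '[[[0,0,0.0002,0,0,0],[0,0,0.0004,0,0,0],[0,0,0.0006,0,0,0],[0,0,0.0006,0,0,0],[0,0,0.0006,0,0,0],[0,0,0.0006,0,0,0],[0,0,0.0006,0,0,0],[0,0,0.0006,0,0,0],[0,0,0.0006,0,0,0],[0,0,0.0006,0,0,0]]]';python3 -m jog '[[[0,0,0,0,0,0],[0,0,0,0,0,0],[0,0,0,0,0,0],[0,0,0,0,0,0],[0,0,0,0,0,0],[0,0,0,0,0,0],[0,0,0,0,0,0],[0,0,0,0,0,0],[0,0,0,0,0,0],[0,0,0,0,0,0]]]' 0.9;python3 -m jog '[[[0,0,-0.005,0,0,0],[0,0,-0.015,0,0,0],[0,0,-0.035,0,0,0],[0,0,-0.06,0,0,0],[0,0,-0.09,0,0,0],[0,0,-0.12,0,0,0],[0,0,-0.15,0,0,0],[0,0,-0.175,0,0,0],[0,0,-0.18,0,0,0],[0,0,-0.18,0,0,0]]]'
python3 - <<'E'
from h import *
im=cams.grab_frame("wrist")[:,:,::-1]
s=cams.grab_frame("side")[:,:,::-1]
W=[cv2.resize(im[60:300,160:420],(400,369))]
for (u,v) in [(220,384),(303,246),(301,182),(333,152)]: 
    a=s[v-45:min(v+36,420),u-50:u+50];W.append(cv2.resize(a,(400,300) if len(W)<1 else (390,292)))
cv=np.zeros((600,800,3),np.uint8)
cv[:300,:400]=cv2.resize(W[0],(400,300));cv[:292,405:795]=W[3];cv[305:597,:390]=np.hstack([cv2.resize(W[1],(195,292)),cv2.resize(W[2],(195,292))]);cv[305:597,405:795]=W[4]
cv2.imwrite("pics/fin.png",cv2.convertScaleAbs(cv,alpha=1.2))
E
```

```text
clock: 41.25
eef_pos: [564.6, -218.6, 13.7]
tcp_rot: [0.091, 0.996, -0.0, 0.0]
wrist_force: [-6.1, 3.2, 4.9]
finger_gap: 55.8
finger_force: 30.0
clock: 42.08
eef_pos: [564.6, -218.5, 13.0]
tcp_rot: [0.091, 0.996, 0.0, 0.0]
wrist_force: [-0.3, -0.1, -0.1]
finger_gap: 83.9
finger_force: 0.0
clock: 42.92
eef_pos: [565.2, -218.8, 196.0]
tcp_rot: [0.091, 0.996, -0.001, 0.002]
wrist_force: [0.3, -0.7, -0.6]
finger_gap: 83.5
finger_force: 0.0
```

View pics/fin.png

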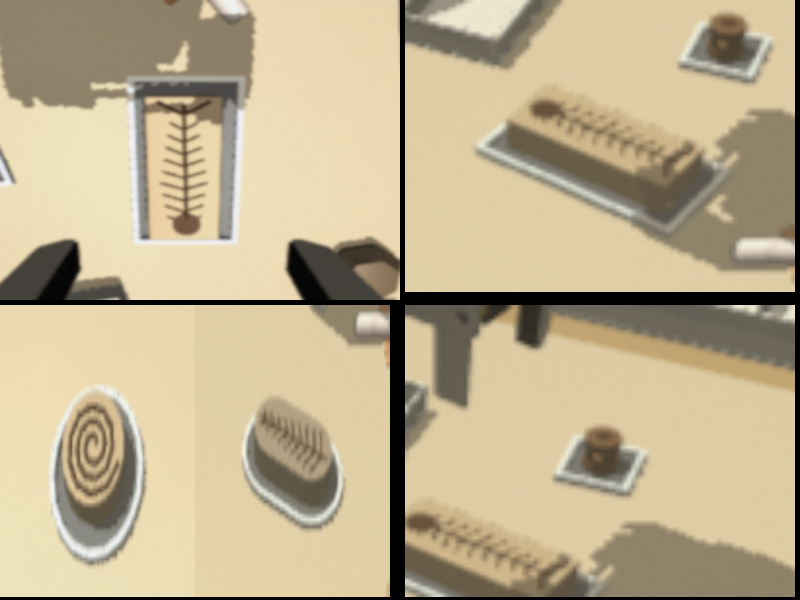

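All four fossils sit flat inside their trays: the slab at top left and top right, the ammonite and nodule at bottom left, and the vertebra upright at bottom right.

```bash
python3 -c "
from cell import ticket
print(ticket.hand_in())"
```

```text
the job is handed in; nothing more can be done
None
```

I moved all four fossils, top of the pile first, each set down gently inside its own tray and released. The last pictures showed them lying flat with the vertebra upright, and I handed the job in at about 43 s; no verdict was returned.

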